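# Set the inspection light and hold the jigger up to the camera

### The arm

A 6-joint arm with a two-finger parallel gripper is mounted at the origin on a cart in front of the work surface, level with it; the furniture and walls round the work are solid. World frame = base frame: x ahead of the robot, y to its left, z up, the work surface at z = 0. Lengths are in m, angles in degrees, forces in N, time in s.
With the tool pointing down it reaches from about 0.375 to 0.9 m from the base axis. Payload 3.1 kg.
Tool frame: the origin (TCP) lies between the finger pads, 19 mm behind the fingertips; this is the grasp point; z points along the fingers, y is the line along which they close (so a half turn about z gives the same grasp; the last joint's range is limited). The gripper opens to 87 mm and grips with 3 to 60 N. Pads are 19 mm wide; open, the fingers measure 117 mm over their backs; the gripper's body (75 mm by 190 mm) begins 51 mm behind the grasp point.
Start: joints at [-75.373, 30.224, 82.088, -0, 67.689, -10.227], TCP at [0.263, -0.567, 0.241] pointing down, gripper open.
Joint ranges: [-176.69, 176.69], [-43.24, 126.21], [12.49, 139.97], [-82, 262], [0, 151.66], [-163.58, 163.58]. Speed limits (degrees/s): [159.86, 159.86, 180, 180, 180, 180].

### API

Orientations are given as a 3x3 rotation matrix whose columns are the frame's x, y, z axes.
In Python, from rig import * gives the robot as it stands.
- The arm moves only by the tool step_arm, never from a script. Its argument "targets" is a list of rows, each a list of 5 numbers: the opening, from -1 (shut) to 1 (fully open), then the shift along the world's x, y, z normalised to -1 to 1, where 1 is 0.25 m, then the turn about the world's z normalised to -1 to 1, where 1 is 180 degrees. In form: [[fingers, x, y, z, turn], ...]. A call has 1 to 20 rows; each row is the pose to reach, as a shift and turn from the pose commanded when the call began, turning the shorter way round; what a row does not reach only later rows make up. A row lasts 1/10 s, in which the tool goes at most 50 mm and 8.59 degrees, less where a joint would pass 70% of its speed; a pose out of reach is approached as far as the arm can. A call with a number of a shift or a turn outside -1 to 1 is refused whole. A call with a gripper value outside its range is refused whole. The fingers move at their own pace and stop on an object; the grip force is fixed at half the most. Time passes only in rows, so rows that repeat a pose let the fingers close. It gives the time, the measured TCP pose, the force, the opening and the grip force at its end, in the units of the state.
- read_state(): the state, without advancing time (a new reading comes with each control period).
- capture(name): name is "scene" or "side" or "wrist"; returns a dict with "color" (420x560x3 uint8, red, green, blue), "mtx" (3x3 intrinsics, pixels), "k1" (the pictures are not rectified: a ray, as slopes to the right and down, at radius r is drawn at 1 + k1 r^2 times it, then the intrinsics apply), "pose" (4x4, takes a point from camera to world coordinates). Camera axes: x right, y down, z forward; pixel columns grow to the right and rows downward; lengths in m; the calibration is good to about 2 mm. A picture is of the moment at which its call begins. There is no depth.
- hand_in(): hands the job in; it is judged then, once.
The state is a dict: "time_s": time; "joint_positions": joint angles; "qvel": joint speeds; "tau": joint torques, N m; "position": TCP position; "tcp_rot": TCP orientation; "force": force on the tool from outside, world axes, zero at the start; "moment": the same for the moment, N m; "opening": opening from 0.0 (shut) to 1.0 (fully open); "grasp_force": force on a finger pad.
Only numpy, scipy, OpenCV 4.12 (cv2) and the standard library are available. Lean on these libraries where they do the work, as an engineer would, in place of code of your own. Each camera call takes 0.05 s, during which the arm holds its last target. There are 200 camera calls.

### The job

First slide the grip of the light dimmer along its track until it stands level with the long raised tick of the scale. Then pick the hourglass-shaped brass jigger off the brass tray and present it to the inspection camera: hold it in the air so that the end it was standing on faces the front glass squarely, centred on the camera's line of sight and 15 cm from the glass. Finish while holding it there, still; do not touch the camera, and leave the dropper bottle and the cork where they are.

Things in the scene. Friction and masses are not known exactly. Their poses are not given: they have to be found in the camera images.
- dimmer (a joint): travel of the dimmer's grip along its track in m: 0 at the end of the track at the housing's -y end, growing to 0.12 along the housing's +y. The long raised tick is at 0.080. The grip stays where it is left and needs about 2 N to slide.
- dimmer_top (a point): centre of the top face of the dimmer's grip, a black block 28 mm across the track (housing's x) by 20 mm along it (housing's y), 40 mm tall, with a thin white line across its top; its top is 54 mm above the worktop, its foot 14 mm. Axes as the housing's.
- dimmer_mark (a point): middle of the long raised tick (22 x 4 mm, 1 mm proud) on the black scale strip beside the track, on its +x side (away from the robot). Seven short ticks stand 20 mm apart; the long one lies over the fifth from the -y end. The grip is right when its centre is level with it along the track. It lies 33 mm to +x of the track's centre line, 14 mm above the worktop; axes as the housing's.
- dimmer_base: fixed dimmer housing on the front strip of the worktop: aluminium, 40 mm across (x) by 170 mm along the track (y) by 14 mm tall, with the 26 mm wide scale strip on its +x side. Origin: centre of the aluminium housing's underside; y runs along the track.
- jigger: loose double jigger of brass, shaped like an hourglass, standing upright on the tray: 90 mm tall, lower cup 44 mm across and 51 mm tall, upper cup 39 mm tall and 40 mm across at its top rim; about 0.1 kg. From above it is best gripped round the upper cup, TCP about 72 mm above its foot. Origin: centre of its foot, the end it stands on; z points up along its axis to the top rim.
- jigger_waist (a point): centre of the jigger's narrow waist, on its axis, 51 mm above its foot. The upper cup flares over it, so a gripper that closes this low from above strikes the cup with its inner parts. Axes as jigger.
- tray: fixed small brass tray, 231 mm (its x) by 141 mm (its y), its floor 2 mm above the worktop, its low rim 14 mm. Origin: centre of its underside. Jigger and dropper bottle stand near its two ends, about 140 mm apart, either way round, the cork lies between them.
- camera: fixed inspection camera: dark steel foot plate 110 mm (x) by 76 mm (y) by 12 mm, with two upright aluminium cheeks that carry the tilted head between them. Origin: centre of the plate's underside. It looks toward its own -x side and upward.
- camera_head: the camera's head, an aluminium barrel 55 mm across and 54 mm long between the cheeks, with a white light ring round the dark lens. Origin: centre of the front glass, 95 mm above the worktop, 5 mm to -x of the foot plate's centre. Its z axis is the line of sight, out of the glass, leaning 35 degrees from vertical toward the camera's -x side (roughly toward the robot).
- dropper: small clear glass dropper bottle with a black cap, 36 mm across, 107 mm tall, standing on the tray; leave alone. Origin: centre of its underside.
- cork: bottle cork lying on the tray, about 45 mm long, 23 mm thick; leave alone. Origin: at its underside.

How it is judged:
By the outcome, as a careful person would: the job done as asked, in the order asked, and still so for the second after the job is handed in, while the arm keeps its last pose, push and grip.
It also fails if it takes over 50 s, if anything falls off the work surface, if the arm or the gripper's body presses on something with over 40 N, if the wrist force passes 120 N, or if a joint passes its speed limit or range.

## Working session

There is one attempt and no reset: what is moved stays moved. The work goes in short steps, Python scripts to look and compute and a tool call to move; the robot and the scene stay as the last step left them, time stands still between calls to the robot, and variables do not carry over. Pictures are saved under pics/ and viewed, at most 10 in all, crops included, and the job is handed in when it is done.

Besides the shell and the picture viewer there is one more tool, called as name(argument=value, ...) on one line, values as JSON. step_arm: Moves the arm, as the interface text tells. Scaled input: -1 to 1 covers 0.25 m each way for a shift and 180 degrees each way for a turn. Its arguments: {"type":"object","properties":{"targets":{"type":"array","items":{"type":"array","items":{"type":"number"}}}},"required":["targets"]}

```bash
ls; mkdir -p pics
python3 - <<'E'
from rig import *
import cv2,pickle
s=read_state();print(s)
d={n:capture(n) for n in("scene","side","wrist")}
pickle.dump(d,open('c0.pkl','wb'))
for n in d:
    cv2.imwrite(f'pics/{n}0.png',d[n]['color'][:,:,::-1]);print(n,d[n]['mtx'].tolist(),d[n]['k1'],d[n]['pose'].round(3).tolist())
E
```

```text
pics
{'time_s': 0.0, 'joint_positions': array([-7.53730125e+01,  3.02781804e+01,  8.21554163e+01,  1.82478842e-05,
        6.76871485e+01, -1.02268744e+01]), 'qvel': array([ 0.14172206,  0.04884394,  0.01273077, -0.05913306,  0.00319213,
        0.03338218]), 'tau': array([ 5.79935477e-04, -4.40040672e+01, -1.76590240e+01,  6.31381175e-02,
        5.81319490e-02, -1.66648579e-04]), 'position': array([ 0.26254892, -0.56643753,  0.24028538]), 'tcp_rot': array([[ 9.07382915e-01,  4.20304608e-01, -5.31886590e-04],
       [ 4.20304778e-01, -9.07380700e-01,  2.03917502e-03],
       [ 3.74451032e-04, -2.07386705e-03, -9.99997779e-01]]), 'force': array([ 0.09630868,  0.23470517, -0.64812766]), 'moment': array([-0.00209598,  0.01747784,  0.06121271]), 'grasp_force': 0.0, 'opening': 0.9998145814160704}
scene [[528.4822506011292, 0.0, 276.88376914343684], [0.0, 528.4822506011292, 211.59425443089614], [0.0, 0.0, 1.0]] -0.1027141037670146 [[0.822, -0.227, 0.523, -0.178], [-0.57, -0.349, 0.744, -1.19], [0.014, -0.909, -0.416, 0.675], [0.0, 0.0, 0.0, 1.0]]
side [[514.8166456190172, 0.0, 277.07196750375977], [0.0, 514.8166456190172, 207.5199262414663], [0.0, 0.0, 1.0]] -0.055603499123296464 [[1.0, 0.004, 0.026, 0.544], [-0.019, -0.566, 0.824, -1.184], [0.018, -0.824, -0.566, 0.826], [0.0, 0.0, 0.0, 1.0]]
wrist [[321.74060884387853, 0.0, 282.7771859854295], [0.0, 321.74060884387853, 212.9508730149095], [0.0, 0.0, 1.0]] -0.038976077569028725 [[0.42, -0.876, -0.236, 0.327], [-0.907, -0.406, -0.108, -0.536], [-0.002, 0.259, -0.966, 0.384], [0.0, 0.0, 0.0, 1.0]]
```

View pics/scene0.png

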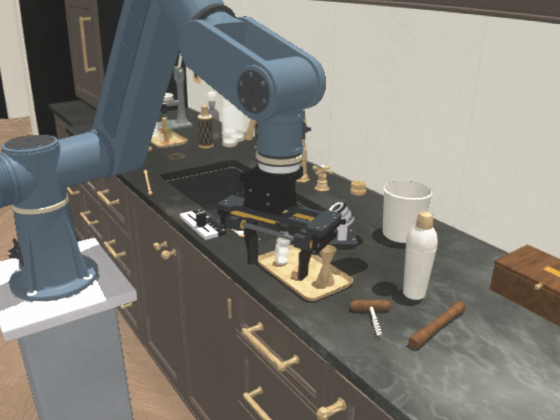

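View pics/side0.png

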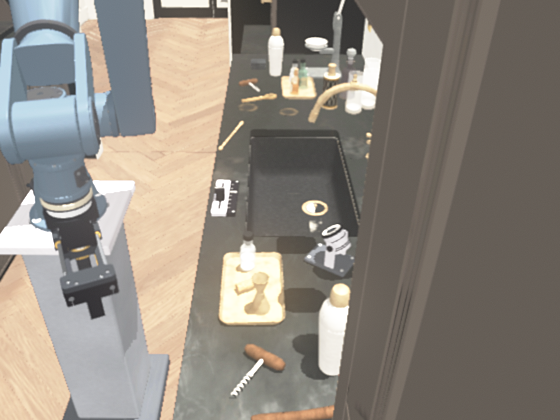

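```bash
cat > h.py <<'E'
import numpy as np,cv2,pickle
def ray(c,uv):
    K=c['mtx'];d=np.array([(uv[0]-K[0,2])/K[0,0],(uv[1]-K[1,2])/K[1,1]]);p=d.copy()
    for _ in range(20):p=d/(1+c['k1']*(p@p))
    P=np.array(c['pose']);return P[:3,3],P[:3,:3]@np.array([p[0],p[1],1.])
def onz(c,uv,z):
    o,d=ray(c,uv);return (o+d*(z-o[2])/d[2]).round(4)
def tri(obs):
    A=0;b=0
    for c,uv in obs:
        o,d=ray(c,uv);d=d/np.linalg.norm(d);M=np.eye(3)-np.outer(d,d);A=A+M;b=b+M@o
    return np.linalg.solve(A,b)
def proj(c,X):
    P=np.array(c['pose']);q=P[:3,:3].T@(np.array(X)-P[:3,3]);p=q[:2]/q[2];p=p*(1+c['k1']*(p@p));return c['mtx'][:2,:2]@p+c['mtx'][:2,2]
E
python3 - <<'E'
from h import *
d=pickle.load(open('c0.pkl','rb'));s=d['side'];c=d['scene']
for n,uv,z in[('dimtop',(220,188),.054),('dimc',(222,198),.014),('jigfoot',(261,308),.002),('drop',(247,268),.002),('cork',(244,284),.01),('tray TL',(223,255),.0),('TR',(283,255),0),('BL',(222,322),0),('BR',(283,321),0),('lens',(334,230),.095),('plate',(333,259),.012)]:print(n,onz(s,uv,z))
for n,uv,z in[('lens',(342,212),.095),('dimtop',(201,213),.054),('jigtop',(326,250),.092),('foot',(323,284),.002)]:print(n,onz(c,uv,z))
E
```

```text
dimtop [0.4216 0.035  0.054 ]
dimc [0.4248 0.0449 0.014 ]
jigfoot [ 0.5388 -0.3758  0.002 ]
drop [ 0.5042 -0.2427  0.002 ]
cork [ 0.4993 -0.3075  0.01  ]
tray TL [ 0.4429 -0.1917  0.    ]
TR [ 0.5926 -0.1912  0.    ]
BL [ 0.4556 -0.4153  0.    ]
BR [ 0.5863 -0.4125  0.    ]
lens [ 0.7105 -0.213   0.095 ]
plate [ 0.714  -0.2207  0.012 ]
lens [ 0.6955 -0.2475  0.095 ]
dimtop [0.4198 0.0304 0.054 ]
jigtop [ 0.5296 -0.382   0.092 ]
foot [ 0.5257 -0.3832  0.002 ]
```

View pics/wrist0.png

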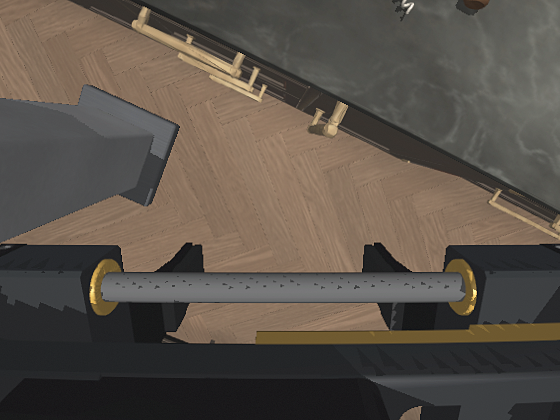

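step_arm(targets=[[1,0.68,0.98,0.16,-0.138],[1,0.68,0.98,0.16,-0.138],[1,0.68,0.98,0.16,-0.138],[1,0.68,0.98,0.16,-0.138],[1,0.68,0.98,0.16,-0.138],[1,0.68,0.98,0.16,-0.138],[1,0.68,0.98,0.16,-0.138],[1,0.68,0.98,0.16,-0.138],[1,0.68,0.98,0.16,-0.138]])

```text
time_s: 1.05
position: [0.4323, -0.3228, 0.281]
tcp_rot: [[1.0, -0.0, -0.001], [-0.0, -1.0, -0.0], [-0.001, 0.0, -1.0]]
force: [0.1, -0.5, -0.4]
opening: 1.003
grasp_force: 0.0
```

Run:
```python
from rig import *
import cv2,pickle
s=read_state();print(s['time_s'],s['position'],s['tcp_rot'],s['joint_positions'])
d={n:capture(n) for n in("scene","side","wrist")}
pickle.dump(d,open('c1.pkl','wb'))
cv2.imwrite(f'pics/wrist1.png',d['wrist']['color'][:,:,::-1])
```

```text
1.05 [ 0.4322762  -0.32281882  0.28098059] [[ 9.99999808e-01 -2.05383340e-04 -5.84591308e-04]
 [-2.05565373e-04 -9.99999930e-01 -3.11341830e-04]
 [-5.84527322e-04  3.11461942e-04 -9.99999781e-01]] [-4.86047696e+01  2.09351530e+01  9.16241345e+01 -3.99789973e-02
  6.74494838e+01  4.14223379e+01]
```

View pics/wrist1.png

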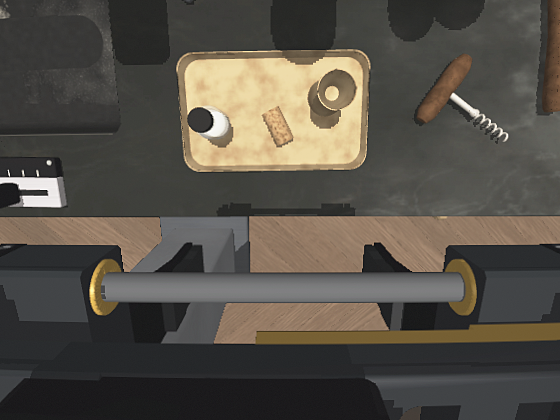

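step_arm(targets=[[1,-0.06,1,-0.1,0],[1,-0.06,1,-0.1,0],[1,-0.06,1,-0.1,0],[1,-0.06,1,-0.1,0],[1,-0.06,1,-0.1,0],[1,-0.06,1,-0.1,0],[1,-0.06,1,-0.1,0],[1,-0.06,1,-0.1,0]])

```text
time_s: 2.0
position: [0.4186, -0.0738, 0.2565]
tcp_rot: [[1.0, -0.001, 0.001], [-0.001, -1.0, -0.001], [0.001, 0.001, -1.0]]
force: [-0.6, -1.0, 0.1]
opening: 1.0
grasp_force: 0.0
```

Run:
```python
from rig import *
import cv2,pickle
s=read_state();print(s['time_s'],s['position'])
d={n:capture(n) for n in("scene","side","wrist")}
pickle.dump(d,open('c2.pkl','wb'))
cv2.imwrite(f'pics/wrist2.png',cv2.resize(d['wrist']['color'][90:230,100:300,::-1],(800,560)))
```

```text
2.0 [ 0.41857034 -0.07376298  0.25651823]
```

View pics/wrist2.png

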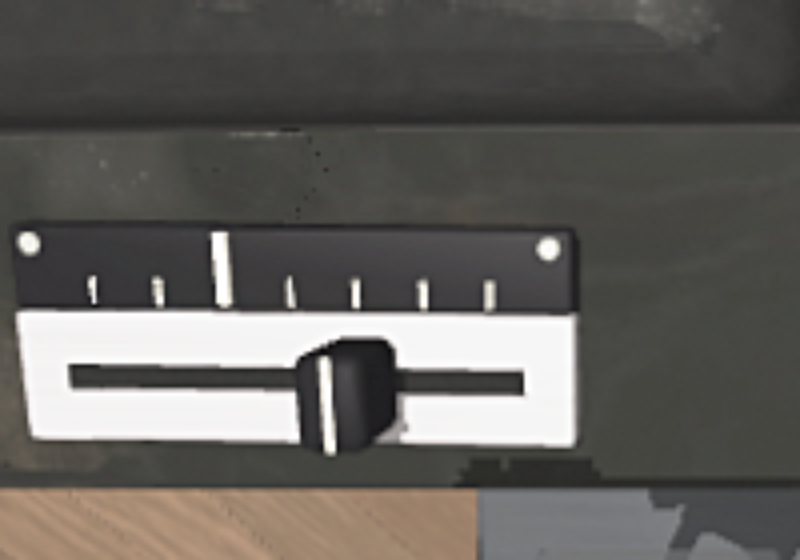

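Run:
```python
from h import *
d=pickle.load(open('c2.pkl','rb'));w=d['wrist'];s=d['side']
f=lambda x,y:(100+x/4-.4,90+y/4-.4)
tick=onz(w,f(222,268),.014);top=onz(w,f(327,405),.054);print('tick',tick,'top',top)
for u in [(16,312),(576,313),(575,445),(33,440)]:print('hous',onz(w,f(*u),.014))
a=onz(w,f(490,296),.014);b=onz(w,f(94,291),.014);print('ticks',a,b,np.linalg.norm(a-b))
print('2view top',tri([(w,f(327,405)),(s,(220,188))]),'proj side top',proj(s,top),'tick',proj(s,tick))
cv2.imwrite('pics/side2.png',np.hstack([cv2.resize(s['color'][160:230,190:260,::-1],(400,400)),cv2.resize(d['scene']['color'][180:250,165:235,::-1],(400,400))]))
print(proj(d['scene'],top))
```

```text
tick [0.4556 0.0789 0.014 ] top [0.4215 0.0378 0.054 ]
hous [0.4429 0.1436 0.014 ]
hous [ 0.4415 -0.0267  0.014 ]
hous [ 0.4009 -0.0251  0.014 ]
hous [0.4032 0.1439 0.014 ]
ticks [ 0.4467 -0.0011  0.014 ] [0.4491 0.1187 0.014 ] 0.11982403765522175
2view top [0.42119434 0.03849301 0.05182733] proj side top [220.02818275 187.47122269] tick [233.38851032 191.61201179]
[200.32779377 211.94400914]
```

View pics/side2.png

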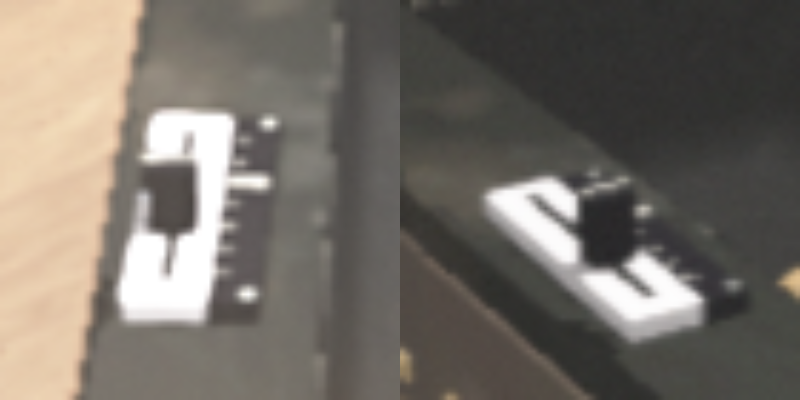

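step_arm(targets=[[1,0.012,0.447,-0.2,0],[1,0.012,0.447,-0.4,0],[1,0.012,0.447,-0.55,0],[1,0.012,0.447,-0.65,0],[1,0.012,0.447,-0.75,0],[1,0.012,0.447,-0.82,0],[1,0.012,0.447,-0.86,0],[1,0.012,0.447,-0.86,0],[-0.5,0.012,0.447,-0.86,0],[-1,0.012,0.447,-0.86,0],[-1,0.012,0.447,-0.86,0],[-1,0.012,0.447,-0.86,0],[-1,0.012,0.447,-0.86,0],[-1,0.012,0.447,-0.86,0]])

```text
time_s: 3.55
position: [0.4208, 0.0397, 0.0415]
tcp_rot: [[1.0, 0.0, 0.001], [0.0, -1.0, -0.0], [0.001, 0.0, -1.0]]
force: [0.3, 0.3, -0.2]
opening: 0.541
grasp_force: 0.0
```

step_arm(targets=[[-1,0,0,0,0],[-1,0,0,0,0],[-1,0,0,0,0],[-1,0,0,0,0],[-1,0,0,0,0],[-1,0,0,0,0]])

```text
time_s: 4.15
position: [0.4208, 0.0396, 0.0412]
tcp_rot: [[1.0, -0.0, 0.0], [-0.0, -1.0, 0.0], [0.0, -0.0, -1.0]]
force: [0.2, -1.0, 0.2]
opening: 0.228
grasp_force: 30.0
```

step_arm(targets=[[-1,0,0.04,0,0],[-1,0,0.08,0,0],[-1,0,0.12,0,0],[-1,0,0.158,0,0],[-1,0,0.158,0,0],[-1,0,0.158,0,0]])

```text
time_s: 4.75
position: [0.4214, 0.0799, 0.0412]
tcp_rot: [[1.0, 0.001, 0.002], [0.001, -1.0, 0.0], [0.002, -0.0, -1.0]]
force: [2.2, 2.3, -2.6]
opening: 0.232
grasp_force: 30.0
```

step_arm(targets=[[-0.2,0,0,0,0],[0,0,0,0,0],[0.2,0,0,0,0],[0.3,0,0,0.1,0],[0.5,0,0,0.3,0],[1,0,0,0.5,0],[1,0,0,0.7,0],[1,0,0,0.84,0],[1,0,0,0.84,0]])

```text
time_s: 5.65
position: [0.4232, 0.0788, 0.2558]
tcp_rot: [[1.0, 0.0, 0.011], [0.0, -1.0, -0.001], [0.011, 0.001, -1.0]]
force: [0.4, -0.6, 0.5]
opening: 0.947
grasp_force: 0.0
```

Run:
```python
from rig import *
from h import *
s=read_state();print(s['time_s'],s['position'])
w=capture('wrist');pickle.dump(w,open('c3.pkl','wb'))
u,v=proj(w,[.43,.079,.03]).astype(int);print(u,v)
cv2.imwrite('pics/wrist3.png',cv2.resize(w['color'][v-60:v+60,u-80:u+80,::-1],(640,480)))
print('crop',u-80,v-60)
```

```text
5.65 [0.42319897 0.07879284 0.25579155]
282 185
crop 202 125
```

View pics/wrist3.png

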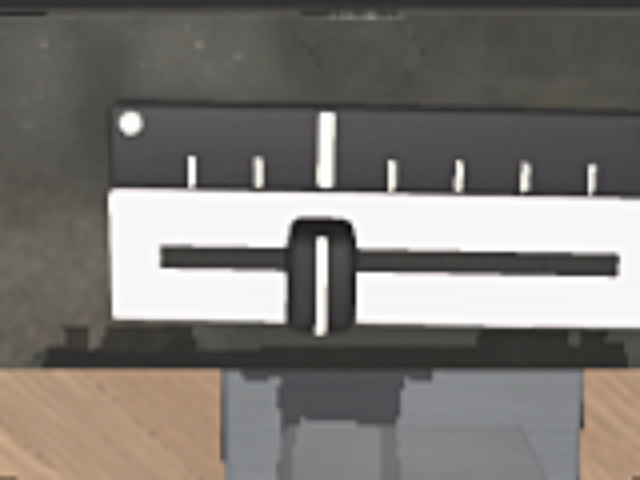

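Run:
```python
from h import *
w=pickle.load(open('c3.pkl','rb'))
im=w['color'].astype(int)
f=lambda x,y:(202+x/4-.4,125+y/4-.4)
# subpixel line centres by brightness centroid
g=im.sum(2)/3.
def cen(r0,r1,c0,c1):
    p=np.clip(g[r0:r1,c0:c1]-110,0,None);r,c=np.mgrid[r0:r1,c0:c1];return (c*p).sum()/p.sum(),(r*p).sum()/p.sum()
t=cen(154,170,277,290);k=cen(186,204,277,288);print(t,k)
T=onz(w,t,.014);G=onz(w,k,.054);print(T,G)
a=onz(w,f(592,178),.014);b=onz(w,f(192,171),.014);e=(b-a)/np.linalg.norm(b-a);print(e,'err along track',(G-T)@e, (G-T))
```

```text
(np.float64(283.0603314833692), np.float64(161.51934911466003)) (np.float64(281.9348387974425), np.float64(194.21548088695417))
[0.4561 0.0787 0.014 ] [0.4242 0.0801 0.054 ]
[0.01666435 0.99986114 0.        ] err along track 0.000868212756601051 [-0.0319  0.0014  0.04  ]
```

step_arm(targets=[[1,0.5,-0.98,0.2,0],[1,0.5,-0.98,0.2,0],[1,0.5,-0.98,0.2,0],[1,0.5,-0.98,0.2,0],[1,0.5,-0.98,0.2,0],[1,0.5,-0.98,0.2,0],[1,0.5,-0.98,0.2,0],[1,0.5,-0.98,0.2,0],[1,0.5,-0.98,0.2,0]])

```text
time_s: 6.6
position: [0.544, -0.1643, 0.2994]
tcp_rot: [[1.0, 0.001, -0.004], [0.001, -1.0, 0.003], [-0.004, -0.003, -1.0]]
force: [-0.1, 0.4, 0.6]
opening: 0.996
grasp_force: 0.0
```

Run:
```python
from rig import *
from h import *
s=read_state();print(s['time_s'],s['position'])
d={n:capture(n) for n in("scene","side","wrist")};pickle.dump(d,open('c4.pkl','wb'))
w=d['wrist']['color'];side=d['side']['color'][200:285,290:375];sc=d['scene']['color'][190:260,300:370]
o=np.zeros((600,800,3),np.uint8);o[:420,:560]=w[:,:,::-1];o[:240,560:]=cv2.resize(side[:,:,::-1],(240,240));o[240:480,560:]=cv2.resize(sc[:,:,::-1],(240,240))
cv2.imwrite('pics/cam4.png',o)
```

```text
6.6 [ 0.54404316 -0.16431836  0.29938568]
```

View pics/cam4.png

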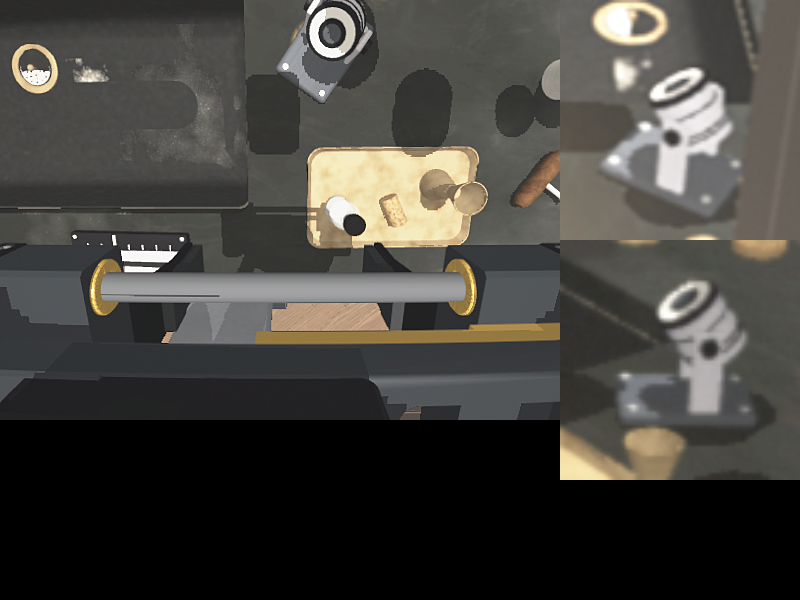

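step_arm(targets=[[1,0.2,-0.3,0.1,0],[1,0.34,-0.4,0.1,0],[1,0.34,-0.4,0.1,0],[1,0.34,-0.4,0.1,0],[1,0.34,-0.4,0.1,0]])

```text
time_s: 7.25
position: [0.6304, -0.2651, 0.3255]
tcp_rot: [[1.0, 0.001, -0.002], [0.001, -1.0, 0.001], [-0.002, -0.001, -1.0]]
force: [0.1, -0.4, 0.2]
opening: 0.995
grasp_force: 0.0
```

Run:
```python
from rig import *
from h import *
s=read_state();print(s['time_s'],s['position'])
d={n:capture(n) for n in("scene","side","wrist")};pickle.dump(d,open('c5.pkl','wb'))
w=d['wrist'];u,v=proj(w,[.7,-.22,.05]).astype(int);u0=max(u-80,0);v0=max(v-60,0);print(u,v,'crop',u0,v0)
cv2.imwrite('pics/cam5.png',cv2.resize(w['color'][v0:v0+120,u0:u0+160,::-1],(800,600),interpolation=cv2.INTER_CUBIC))
```

```text
7.25 [ 0.63042746 -0.26507041  0.32549764]
248 126 crop 168 66
```

View pics/cam5.png

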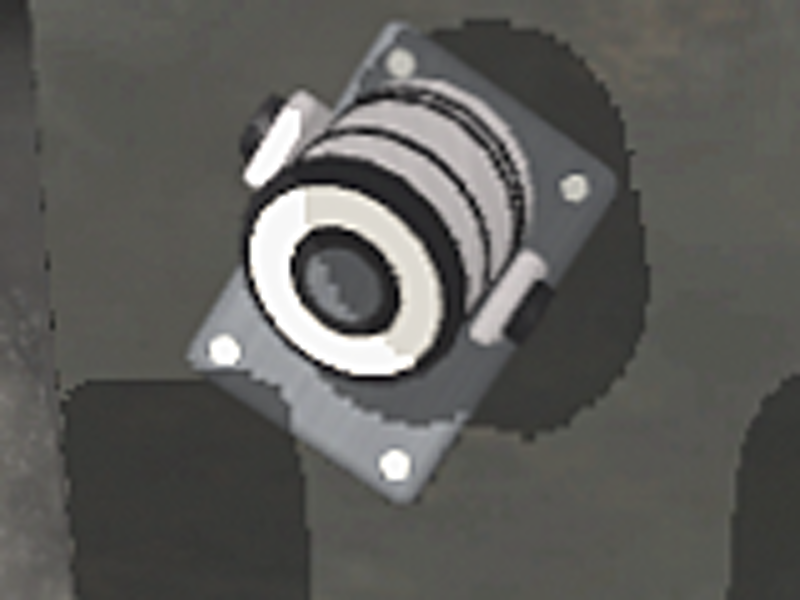

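Run:
```python
from h import *
d1=pickle.load(open('c1.pkl','rb'));d4=pickle.load(open('c4.pkl','rb'));d5=pickle.load(open('c5.pkl','rb'))
w=d5['wrist'];f=lambda x,y:(168+x/5-.4,66+y/5-.4)
S=[onz(w,f(*p),.012) for p in[(400,63),(574,187),(395,466),(224,350)]]
print(S,'centre',np.mean(S,0))
e=(S[0]+S[1]-S[2]-S[3])/2;print('camera x axis az',np.degrees(np.arctan2(e[1],e[0])),np.linalg.norm(e))
e2=(S[0]+S[3]-S[1]-S[2])/2;print('y az',np.degrees(np.arctan2(e2[1],e2[0])),np.linalg.norm(e2))
L=f(346,281);print('glass at z',onz(w,L,.095))
obs=[(w,L),(d5['side'],(332.5,231.2)),(d5['scene'],(337.3,206.9))]
print('tri',tri(obs),tri(obs[:2]+[(d4['wrist'],(332,33))]),tri([obs[0],(d4['wrist'],(332,33))]))
print('jig rim',onz(d1['wrist'],(336,90.5),.092),onz(d4['wrist'],(470,198),.092),tri([(d1['wrist'],(336,90.5)),(d4['wrist'],(470,198))]))
print('tray',[onz(d1['wrist'],p,.012) for p in[(180,52),(370,52),(367,170),(187,170)]])
for n,k in(('c1',d1),('c4',d4),('c5',d5)):
    im=k['wrist']['color'];print(n,proj(k['wrist'],[.53,-.38,.092]))
for r in range(60,118,4):print(r,[int(x) for x in d1['wrist']['color'][r,308:364:2].sum(1)//3])
```

```text
[array([ 0.7626, -0.2161,  0.012 ]), array([ 0.7309, -0.2625,  0.012 ]), array([ 0.6557, -0.2121,  0.012 ]), array([ 0.6878, -0.1653,  0.012 ])] centre [ 0.70925 -0.214    0.012  ]
camera x axis az -34.00622741676261 0.09047297939163942
y az 55.60643419043188 0.05647273678510722
glass at z [ 0.7052 -0.2115  0.095 ]
tri [ 0.70688724 -0.2128565   0.09309834] [ 0.70620818 -0.21173565  0.09083312] [ 0.70506424 -0.21158979  0.09500766]
jig rim [ 0.5367 -0.375   0.092 ] [ 0.5378 -0.3757  0.092 ] [ 0.53725369 -0.37548871  0.09163013]
tray [array([ 0.5891, -0.2013,  0.012 ]), array([ 0.5885, -0.4264,  0.012 ]), array([ 0.4483, -0.4312,  0.012 ]), array([ 0.4488, -0.1995,  0.012 ])]
c1 [340.80504655  97.66905008]
c4 [472.61809517 204.72693414]
c5 [374.14715684 264.72517597]
60 [102, 103, 105, 99, 110, 107, 208, 206, 204, 205, 206, 207, 204, 202, 205, 206, 205, 205, 206, 206, 203, 196, 191, 192, 161, 107, 116, 116]
64 [124, 129, 125, 211, 208, 209, 209, 209, 209, 209, 209, 209, 209, 209, 209, 209, 209, 209, 209, 207, 204, 194, 190, 189, 191, 192, 116, 106]
68 [195, 200, 204, 208, 207, 209, 209
[... 1047 characters left out ...]
15, 219, 140]
100 [97, 88, 97, 84, 83, 73, 235, 117, 113, 117, 126, 188, 190, 140, 128, 131, 132, 130, 122, 120, 117, 109, 128, 215, 213, 209, 210, 138]
104 [156, 75, 81, 84, 82, 80, 73, 106, 156, 125, 129, 128, 129, 131, 129, 126, 129, 133, 130, 118, 78, 210, 213, 211, 211, 208, 209, 112]
108 [200, 115, 76, 83, 85, 84, 83, 80, 78, 66, 196, 211, 120, 119, 124, 129, 71, 168, 201, 215, 212, 211, 209, 207, 208, 205, 209, 114]
112 [197, 118, 104, 89, 78, 86, 87, 87, 86, 86, 79, 76, 73, 70, 102, 106, 95, 211, 211, 211, 211, 211, 209, 208, 206, 204, 207, 119]
116 [204, 120, 103, 105, 104, 104, 102, 95, 87, 92, 102, 103, 100, 106, 108, 102, 99, 209, 208, 210, 210, 210, 209, 208, 209, 209, 213, 117]
```

step_arm(targets=[[1,-0.2,-0.2,0,0],[1,-0.374,-0.44,-0.1,0],[1,-0.374,-0.44,-0.25,0],[1,-0.374,-0.44,-0.45,0],[1,-0.374,-0.44,-0.6,0],[1,-0.374,-0.44,-0.7,0],[1,-0.374,-0.44,-0.8,0],[1,-0.374,-0.44,-0.87,0],[1,-0.374,-0.44,-0.94,0],[1,-0.374,-0.44,-1,0],[0,-0.374,-0.44,-1,0],[-1,-0.374,-0.44,-1,0],[-1,-0.374,-0.44,-1,0],[-1,-0.374,-0.44,-1,0],[-1,-0.374,-0.44,-1,0],[-1,-0.374,-0.44,-1,0],[-1,-0.374,-0.44,-1,0],[-1,-0.374,-0.44,-1,0],[-1,-0.374,-0.44,-1,0],[-1,-0.374,-0.44,-1,0]])

```text
time_s: 9.4
position: [0.5373, -0.3761, 0.0764]
tcp_rot: [[1.0, 0.0, 0.0], [0.0, -1.0, -0.0], [0.0, 0.0, -1.0]]
force: [-0.4, -0.7, 0.7]
opening: 0.406
grasp_force: 29.8
```

step_arm(targets=[[-1,0,0,0.012,0],[-1,0,0,0.024,0],[-1,-0.04,0,0.024,0],[-1,-0.08,0,0.024,0],[-1,-0.12,0,0.024,0],[-1,-0.16,0,0.024,0],[-1,-0.2,0,0.024,0],[-1,-0.22,0,0.024,0],[-1,-0.22,0,0.024,0],[-1,-0.22,0,0.024,0]])

```text
time_s: 10.4
position: [0.4824, -0.3761, 0.0824]
tcp_rot: [[1.0, -0.0, 0.001], [-0.0, -1.0, -0.0], [0.001, 0.0, -1.0]]
force: [0.3, 0.8, -0.8]
opening: 0.402
grasp_force: 29.7
```

step_arm(targets=[[-1,-0.01,0,0,0],[-1,-0.02,0,0,0],[-1,-0.03,0,0,0],[-1,-0.04,0,0,0],[-1,-0.05,0,0,0],[-1,-0.06,0,0,0]])

```text
time_s: 11.0
position: [0.467, -0.3758, 0.0823]
tcp_rot: [[1.0, 0.0, -0.0], [0.0, -1.0, 0.0], [-0.0, -0.0, -1.0]]
force: [-0.4, -0.4, -1.9]
opening: 0.398
grasp_force: 29.7
```

step_arm(targets=[[-1,-0.01,0,0,0],[-1,-0.02,0,0,0],[-1,-0.03,0,0,0],[-1,-0.04,0,0,0],[-1,-0.05,0,0,0]])

```text
time_s: 11.5
position: [0.4545, -0.3759, 0.0823]
tcp_rot: [[1.0, 0.0, 0.0], [0.0, -1.0, -0.0], [0.0, 0.0, -1.0]]
force: [1.0, -0.5, -0.7]
opening: 0.405
grasp_force: 29.7
```

```bash
cat > jig.py <<'E'
from rig import *
from h import *
def seg(c,ctr,r=70):
    u,v=proj(c,ctr).astype(int);im=c['color'];v0=max(v-r,0);u0=max(u-r,0);p=im[v0:v+r,u0:u+r]
    return p,u0,v0
if __name__=='__main__':
    s=read_state();print(s['time_s'],s['position'],s['force'].round(2),s['moment'].round(3))
E
python3 jig.py
```

```text
11.5 [ 0.4545243  -0.3758504   0.08226941] [ 1.04 -0.54 -0.7 ] [0.041 0.017 0.066]
```

step_arm(targets=[[-1,-0.01,0,0,0],[-1,-0.02,0,0,0],[-1,-0.03,0,0,0],[-1,-0.04,0,0,0],[-1,-0.05,0,0,0],[-1,-0.06,0,0,0],[-1,-0.07,0,0,0],[-1,-0.08,0,0,0],[-1,-0.08,0,0,0]])

```text
time_s: 12.4
position: [0.4343, -0.3757, 0.0822]
tcp_rot: [[1.0, -0.0, -0.0], [-0.0, -1.0, 0.0], [-0.0, -0.0, -1.0]]
force: [0.1, -0.1, -1.6]
opening: 0.407
grasp_force: 29.7
```

```bash
python3 jig.py
python3 - <<'E'
from jig import *
c=capture('side');pickle.dump(c,open('s6.pkl','wb'))
p,u0,v0=seg(c,[.45,-.376,.05],50)
o=np.hstack([cv2.resize(p[:,:,::-1],(400,400),interpolation=cv2.INTER_CUBIC)])
cv2.imwrite('pics/s6.png',o);print(u0,v0)
hsv=cv2.cvtColor(p,cv2.COLOR_RGB2HSV)
for r in range(0,100,4):print(v0+r,' '.join(f'{h}/{s}/{v}' for h,s,v in hsv[r,20:86:5]))
E
```

```text
12.4 [ 0.4343137  -0.37574245  0.08223021] [ 0.07 -0.1  -1.57] [ 0.067  0.046 -0.006]
169 242
242 14/72/223 10/18/86 13/44/81 13/44/81 13/50/82 15/50/82 15/49/83 0/4/123 18/29/114 19/36/121 18/36/122 24/19/184 20/21/182 21/41/117
246 15/70/226 13/25/90 13/50/82 13/50/81 14/53/82 16/58/84 14/52/84 15/22/118 17/36/113 19/39/123 18/38/121 23/8/245 24/11/235 26/18/232
250 14/71/222 19/108/182 11/42/86 18/75/166 18/46/172 17/81/116 13/56/86 170/4/206 19/31/116 18/36/122 22/35/132 30/1/254 15/2/255 22/12/237
254 15/70/219 12/40/127 14/30/95 13/25/93 10/25/93 13/36/99 13/15/123 8/5/206 26/43/255 22/67/249 21/60/242 0/0/255 30/1/255 23/20/252
258 15/67/224 6/13/98 19/97/166 20/70/145 18/99/132 15/62/90 15/21/119 14/24/203 25/37/254 26/38/255 25/34/254 0/0/255 30/1/255 26/8/255
262 13/54/114 170/6/121 16/56/109 11/37/97 12/43/100 12/22/117 6/21/123 10/12/124 28/27/255 28/25/255 27/23/255 0/0/255 0/0/255 24/19/254
266 10/33/94 0/8/125 12/11/121 12/10/126 10/12/128 12/21/124 15/25/121 12/19/131 26/47/255 25/46/255 17/75/210 30/1/255 30/1/255 24/16/254
270 0/4/123 8/8/124 12/10/126 10/12/127 11/
[... 1803 characters left out ...]
/35/88 18/46/94 17/48/102 17/52/99 16/53/101 17/63/102 20/52/112 17/88/221 22/67/254 21/80/240 22/76/249 21/75/247 19/85/231 18/89/228
326 23/28/111 19/36/114 18/37/117 17/52/98 17/54/100 19/41/117 19/36/134 19/46/117 19/50/112 18/55/116 19/54/114 18/55/115 18/54/113 18/54/118
330 23/22/141 21/28/129 21/32/128 17/48/95 20/44/104 21/31/140 21/36/133 19/40/134 20/42/133 20/41/132 20/43/131 18/43/131 20/45/129 20/41/131
334 18/31/100 16/35/94 18/40/95 19/43/96 17/47/98 22/28/139 20/28/135 20/38/134 21/37/131 22/38/129 20/40/129 19/42/128 19/43/126 20/40/128
338 16/27/104 18/32/97 18/34/97 18/39/97 16/39/97 19/36/113 21/30/136 20/29/133 20/35/132 18/35/132 22/38/129 21/39/125 18/41/125 18/36/127
```

Run:
```python
from h import *
c=pickle.load(open('s6.pkl','rb'))
hsv=cv2.cvtColor(c['color'],cv2.COLOR_RGB2HSV).astype(int)
for v in range(276,352,2):
    print(v,''.join('#' if s>44 and 75<b<125 else('.' if b>190 else('+' if s>60 else ('-' if b<80 else ' '))) for h,s,b in hsv[v,172:250]))
for n,X in(('tcp',[.434,-.376,.082]),('vert foot',[.434,-.376,.008]),('tilt35 foot',[.434+.072*.574,-.376,.082-.072*.819]),('rim in',[.4485,-.376,.014])):print(n,proj(c,X))
```

```text
276 ............                                        #+........................
278 .............                                       ..........................
280 .............                ######################+..........................
282 .............+# ####################################+.........................
284 .............+######################################+.........................
286 ..............+     ###########################   ##+.........................
288 ..............+#    ################################+.........................
290 ..............+#####################################+.........................
292 .....................+#####################++++ +.............................
294 .....................+#####################++.++..............................
296 ....................+#############++++..++++..................................
298 ....................+############+............................................
300 ....................############++............................................
302 .................
[... 1498 characters left out ...]
                 ###                                     
340 .............+                                                                
342 .............                                                                 
344 ............                                                              ++++
346 ............                                                             ++...
348 ............                                                            ++++++
350 ...........                                                             #+++++
tcp [211.31288527 281.07109927]
vert foot [213.20384275 306.08851184]
tilt35 foot [231.84145301 301.19000529]
rim in [219.69556904 304.1423631 ]
```

step_arm(targets=[[-1,0,0,0.1,0],[-1,0,0,0.25,0],[-1,0,0,0.4,0],[-1,0.1,0.1,0.55,0],[-1,0.25,0.25,0.7,0],[-1,0.4,0.4,0.78,0],[-1,0.55,0.55,0.78,0],[-1,0.664,0.7,0.78,0],[-1,0.664,0.85,0.78,0],[-1,0.664,0.944,0.78,0],[-1,0.664,0.944,0.78,0]])

```text
time_s: 13.55
position: [0.6005, -0.1348, 0.277]
tcp_rot: [[1.0, 0.006, -0.002], [0.006, -1.0, 0.002], [-0.002, -0.002, -1.0]]
force: [-0.8, -1.4, -1.7]
opening: 0.406
grasp_force: 29.7
```

```bash
python3 jig.py
python3 - <<'E'
from jig import *
d={n:capture(n) for n in("scene","side","wrist")};pickle.dump(d,open('c7.pkl','wb'))
s=read_state();t=s['position'];print(t)
for n in('side','scene'):
    c=d[n];hsv=cv2.cvtColor(c['color'],cv2.COLOR_RGB2HSV).astype(int)
    u,v=proj(c,t).astype(int);print(n,u,v,[ (z,proj(c,t+[0,0,z]).round(1)) for z in(-.0735,.0165)])
    for r in range(v-24,v+46,2):print(r,''.join('#' if x[1]>90 else('+' if x[1]>60 else('.' if x[2]>150 else('-' if x[2]<60 else ' '))) for x in hsv[r,u-36:u+44]))
print('wrist',proj(d['wrist'],t),proj(d['wrist'],t-[0,0,.0735]),proj(d['wrist'],t+[0.042,0,-.06]))
E
```

```text
13.55 [ 0.60051585 -0.1347991   0.27696025] [-0.81 -1.38 -1.68] [ 0.062  0.06  -0.017]
[ 0.60069832 -0.1401069   0.27720799]
side 288 146 [(-0.0735, array([287.9, 174.4])), (0.0165, array([289.1, 140.2]))]
122                                                              +                  
124                                                     ..                          
126                                                                                 
128                                                                                 
130                                                                                 
132                       ------------------------------------                      
134                       ------------------------------------                      
136                      --     -----------------------     -                       
138                             ----------------------      -                       
140                       --   -------------------------   -                        
142                       --  --------------
[... 4527 characters left out ...]
#+++++++++++++.
173 ------                                    +++++++++++        ++++++++##+    +++ 
175 ----------                              ++###++++####+          ++######+       
177 --------------                        ++++++++++#+###++         ++++++#++       
179     --------------                     ++++++#####+####+        +++++++++       
181 ----    -------------                     ++++++++++++         ++##+++++++      
183 -------    --------------                                      ++++++#++++      
185 -----------    -------------                                  +++#++++++#+      
wrist [286.21658573 275.73760772] [285.06022791 229.34871546] [285.48462832 172.94240199]
```

```bash
cat >> jig.py <<'E'
def rows(c,t,lo,hi,w=24,th=58):
    hsv=cv2.cvtColor(c['color'],cv2.COLOR_RGB2HSV).astype(int);u,v=proj(c,t).astype(int)
    for r in range(v+lo,v+hi,2):
        k=np.flatnonzero(hsv[r,u-w:u+w,1]>th)+u-w
        if len(k):print(r,k.min(),k.max(),(k.min()+k.max())/2,len(k))
E
python3 - <<'E'
from jig import *
d=pickle.load(open('c7.pkl','rb'));t=np.array([.6005,-.1401,.277]);c=d['side']
rows(c,t,-10,36,th=55)
for z in(.0165,0,-.0225,-.0735):print(z,proj(c,t+[0,0,z]))
for a in(-15,0,15,35):
    R=np.radians(a);print(a,[proj(c,t+np.array([-np.sin(R),0,np.cos(R)])*q).round(1) for q in(.0165,-.0225,-.05,-.0735)])
E
```

```text
144 281 296 288.5 7
146 282 295 288.5 5
148 283 284 283.5 2
158 284 291 287.5 8
160 283 293 288.0 11
162 282 293 287.5 12
164 281 294 287.5 14
166 280 295 287.5 16
168 280 295 287.5 16
170 279 296 287.5 18
172 278 296 287.0 19
174 278 296 287.0 19
176 279 296 287.5 18
178 283 293 288.0 11
0.0165 [289.01407419 140.24812981]
0 [288.79004725 146.74089113]
-0.0225 [288.48980401 155.4347595 ]
-0.0735 [287.83094053 174.48178158]
-15 [array([290.9, 140.5]), array([286. , 155.1]), array([282.6, 165.1]), array([279.8, 173.5])]
0 [array([289. , 140.2]), array([288.5, 155.4]), array([288.1, 165.8]), array([287.8, 174.5])]
15 [array([287.1, 140.5]), array([291. , 155.2]), array([293.7, 165.2]), array([295.9, 173.6])]
35 [array([284.8, 141.4]), array([294.2, 153.9]), array([300.6, 162.5]), array([306. , 169.7])]
```

Run:
```python
from h import *
d=pickle.load(open('c4.pkl','rb'));w=d['wrist'];g=w['color'].astype(int).sum(2)//3
for p in[(20,208),(150,208),(235,207),(247,195),(246,100),(246,20)]:print(p,onz(w,p,0))
for col in(60,150,220):print(col,g[190:222:1,col].tolist())
print(g[100,225:262].tolist(),g[60,225:262].tolist())
c=pickle.load(open('c7.pkl','rb'))['side'];g=c['color'].astype(int).sum(2)//3
print([proj(c,X).round() for X in([.47,-.05,0],[.47,-.13,0],[.49,-.05,-.1])]);print(g[200,236:262].tolist(),g[215,236:262].tolist())
print(g[205:262:2,280].tolist())
```

```text
(20, 208) [0.5018 0.2219 0.    ]
(150, 208) [0.5019 0.0272 0.    ]
(235, 207) [ 0.5036 -0.0952  0.    ]
(247, 195) [ 0.5211 -0.1128  0.    ]
(246, 100) [ 0.6484 -0.1148  0.    ]
(246, 20) [ 0.744  -0.1171  0.    ]
60 [53, 49, 54, 55, 53, 51, 50, 51, 52, 51, 52, 52, 53, 52, 52, 50, 61, 101, 100, 50, 56, 53, 58, 82, 90, 89, 90, 90, 94, 94, 94, 94]
150 [52, 53, 53, 53, 53, 52, 52, 53, 52, 51, 54, 53, 52, 52, 51, 49, 60, 114, 104, 42, 48, 51, 44, 64, 75, 73, 74, 75, 74, 74, 78, 80]
220 [51, 52, 52, 52, 54, 54, 53, 52, 52, 52, 52, 51, 50, 52, 53, 49, 62, 105, 92, 46, 50, 53, 51, 56, 62, 64, 61, 71, 81, 79, 79, 80]
[78, 77, 77, 78, 77, 77, 77, 76, 83, 96, 95, 91, 91, 87, 80, 79, 73, 68, 67, 67, 68, 60, 52, 53, 52, 53, 54, 54, 53, 52, 52, 53, 52, 52, 51, 52, 51] [76, 77, 77, 78, 78, 77, 79, 79, 78, 77, 74, 72, 71, 70, 68, 68, 67, 67, 68, 65, 70, 83, 81, 80, 80, 82, 81, 81, 80, 81, 81, 81, 80, 82, 82, 83, 81]
[array([236., 222.]), array([235., 240.]), array([244., 250.])]
[91, 98, 108, 109, 111, 110, 111, 109, 107, 103, 95, 86, 85, 83, 82, 85, 87, 91, 95, 97, 100, 100, 99, 100, 101, 100] [110, 113, 112, 114, 112, 111, 111, 111, 108, 99, 94, 96, 87, 85, 85, 86, 90, 95, 98, 100, 101, 101, 103, 105, 106, 104]
[99, 97, 97, 98, 99, 98, 98, 98, 102, 101, 100, 102, 102, 102, 102, 102, 79, 80, 82, 82, 82, 83, 85, 82, 116, 192, 180, 172, 172]
```

step_arm(targets=[[-1,-0.1,0.2,0,0],[-1,-0.2,0.4,-0.1,0],[-1,-0.2,0.44,-0.25,0],[-1,-0.2,0.44,-0.45,0],[-1,-0.2,0.44,-0.6,0],[-1,-0.2,0.44,-0.7,0],[-1,-0.2,0.44,-0.75,0],[-1,-0.2,0.44,-0.79,0],[-1,-0.2,0.44,-0.81,0],[-1,-0.2,0.44,-0.83,0],[-1,-0.2,0.44,-0.83,0]])

```text
time_s: 14.8
position: [0.5511, -0.0301, 0.0701]
tcp_rot: [[1.0, -0.0, 0.001], [-0.0, -1.0, -0.0], [0.001, 0.0, -1.0]]
force: [0.3, 0.2, -1.2]
opening: 0.405
grasp_force: 29.7
```

step_arm(targets=[[-1,0,0,-0.02,0],[-1,0,0,-0.04,0],[-1,0,0,-0.058,0],[-1,0,0,-0.058,0]])

```text
time_s: 15.2
position: [0.5502, -0.0296, 0.0546]
tcp_rot: [[1.0, 0.0, -0.001], [0.0, -1.0, 0.0], [-0.001, -0.0, -1.0]]
force: [0.1, 0.5, -1.3]
opening: 0.403
grasp_force: 29.7
```

step_arm(targets=[[-1,-0.03,0,0,0],[-1,-0.06,0,0,0],[-1,-0.09,0,0,0],[-1,-0.11,0,0,0],[-1,-0.13,0,0,0]])

```text
time_s: 15.7
position: [0.5176, -0.0298, 0.0554]
tcp_rot: [[1.0, 0.0, 0.0], [0.0, -1.0, -0.0], [0.0, 0.0, -1.0]]
force: [-0.1, 0.1, -1.6]
opening: 0.401
grasp_force: 29.7
```

step_arm(targets=[[-1,-0.01,0,0,0],[-1,-0.02,0,0,0],[-1,-0.03,0,0,0]])

```text
time_s: 16.0
position: [0.5113, -0.03, 0.0554]
tcp_rot: [[1.0, 0.0, 0.002], [0.0, -1.0, -0.0], [0.002, 0.0, -1.0]]
force: [0.9, 0.1, -1.5]
opening: 0.403
grasp_force: 29.7
```

step_arm(targets=[[-1,-0.01,0,0,0],[-1,-0.02,0,0,0],[-1,-0.03,0,0,0]])

```text
time_s: 16.3
position: [0.5036, -0.03, 0.0554]
tcp_rot: [[1.0, 0.0, 0.001], [0.0, -1.0, -0.0], [0.001, 0.0, -1.0]]
force: [2.1, 0.1, -0.7]
opening: 0.403
grasp_force: 29.7
```

step_arm(targets=[[-1,-0.01,0,0,0],[-1,-0.02,0,0,0],[-1,-0.03,0,0,0]])

```text
time_s: 16.6
position: [0.4958, -0.0299, 0.0553]
tcp_rot: [[1.0, 0.0, 0.001], [0.0, -1.0, -0.0], [0.001, 0.0, -1.0]]
force: [1.2, 0.2, -0.4]
opening: 0.404
grasp_force: 29.7
```

step_arm(targets=[[-1,-0.01,0,0,0],[-1,-0.02,0,0,0],[-1,-0.03,0,0,0]])

```text
time_s: 16.9
position: [0.4882, -0.0299, 0.0552]
tcp_rot: [[1.0, 0.0, 0.0], [0.0, -1.0, -0.0], [0.0, 0.0, -1.0]]
force: [2.9, 0.4, -1.7]
opening: 0.403
grasp_force: 29.7
```

step_arm(targets=[[-1,0.04,0,0,0],[-1,0.1,0,0.1,0],[-1,0.2,0,0.25,0],[-1,0.3,0,0.4,0],[-1,0.4,-0.1,0.55,0],[-1,0.45,-0.2,0.7,0],[-1,0.45,-0.35,0.85,0],[-1,0.45,-0.44,0.888,0],[-1,0.45,-0.44,0.888,0],[-1,0.45,-0.44,0.888,0]])

```text
time_s: 17.9
position: [0.5998, -0.1397, 0.2766]
tcp_rot: [[1.0, -0.001, -0.002], [-0.001, -1.0, 0.002], [-0.002, -0.002, -1.0]]
force: [-0.2, 0.7, -2.0]
opening: 0.402
grasp_force: 29.7
```

```bash
cat >> jig.py <<'E'
def look(f):
    t=read_state()['position'];c=capture('side');pickle.dump((t,c),open(f,'wb'));print(t);rows(c,t,-10,36,th=55)
    for a in(0,20,30,35,40):
        R=np.radians(a);print(a,[proj(c,t+np.array([-np.sin(R),0,np.cos(R)])*q).round(1) for q in(.0165,-.0225,-.05,-.0735)])
E
python3 -c "
from jig import *
look('s8.pkl')"
```

```text
[ 0.59982611 -0.13971102  0.27661327]
144 281 295 288.0 4
146 282 296 289.0 6
148 293 295 294.0 3
150 293 295 294.0 3
152 293 295 294.0 3
154 293 294 293.5 2
156 293 295 294.0 3
158 293 296 294.5 4
160 287 297 292.0 11
162 287 299 293.0 13
164 286 299 292.5 14
166 286 300 293.0 15
168 286 301 293.5 16
170 285 302 293.5 18
172 285 303 294.0 19
174 285 303 294.0 19
176 285 302 293.5 18
178 287 298 292.5 12
0 [array([288.7, 140.3]), array([288.2, 155.5]), array([287.8, 165.9]), array([287.5, 174.5])]
20 [array([286.2, 140.7]), array([291.5, 155. ]), array([295.2, 164.8]), array([298.3, 173. ])]
30 [array([285. , 141.2]), array([293.1, 154.4]), array([298.6, 163.4]), array([303.3, 171. ])]
35 [array([284.5, 141.5]), array([293.8, 154. ]), array([300.3, 162.6]), array([305.6, 169.8])]
40 [array([284. , 141.8]), array([294.5, 153.5]), array([301.8, 161.6]), array([307.9, 168.3])]
```

step_arm(targets=[[-1,-0.05,0.15,0,0],[-1,-0.1,0.35,-0.1,0],[-1,-0.15,0.44,-0.3,0],[-1,-0.2,0.44,-0.5,0],[-1,-0.2,0.44,-0.68,0],[-1,-0.2,0.44,-0.8,0],[-1,-0.2,0.44,-0.886,0],[-1,-0.28,0.44,-0.886,0],[-1,-0.36,0.44,-0.886,0],[-1,-0.42,0.44,-0.886,0],[-1,-0.44,0.44,-0.886,0],[-1,-0.455,0.44,-0.886,0],[-1,-0.47,0.44,-0.886,0],[-1,-0.485,0.44,-0.886,0],[-1,-0.495,0.44,-0.886,0],[-1,-0.505,0.44,-0.886,0],[-1,-0.515,0.44,-0.886,0],[-1,-0.525,0.44,-0.886,0],[-1,-0.525,0.44,-0.886,0]])

```text
time_s: 19.85
position: [0.4692, -0.0299, 0.0558]
tcp_rot: [[1.0, 0.0, -0.0], [0.0, -1.0, -0.0], [-0.0, 0.0, -1.0]]
force: [2.0, -1.5, -0.6]
opening: 0.403
grasp_force: 30.1
```

step_arm(targets=[[-1,0.04,0,0,0],[-1,0.12,0,0.05,0],[-1,0.25,0,0.2,0],[-1,0.35,0,0.4,0],[-1,0.45,-0.1,0.55,0],[-1,0.527,-0.2,0.7,0],[-1,0.527,-0.35,0.85,0],[-1,0.527,-0.44,0.886,0],[-1,0.527,-0.44,0.886,0],[-1,0.527,-0.44,0.886,0]])

```text
time_s: 20.85
position: [0.6001, -0.1398, 0.2767]
tcp_rot: [[1.0, -0.001, -0.003], [-0.001, -1.0, 0.002], [-0.003, -0.002, -1.0]]
force: [-0.1, 0.4, -2.2]
opening: 0.404
grasp_force: 29.7
```

```bash
python3 -c "
from jig import *
look('s9.pkl')"
```

```text
[ 0.60012313 -0.13975564  0.27673876]
144 281 296 288.5 6
146 282 297 289.5 7
148 293 297 295.0 5
150 293 297 295.0 5
152 293 297 295.0 5
154 293 298 295.5 6
156 293 300 296.5 8
158 293 301 297.0 7
160 291 302 296.5 12
162 291 304 297.5 14
164 291 306 298.5 16
166 291 307 299.0 17
168 291 309 300.0 19
170 291 310 300.5 20
172 292 309 300.5 18
174 292 308 300.0 17
176 292 305 298.5 14
178 294 300 297.0 7
0 [array([288.8, 140.3]), array([288.3, 155.5]), array([288. , 165.8]), array([287.7, 174.5])]
20 [array([286.3, 140.7]), array([291.7, 155. ]), array([295.3, 164.8]), array([298.4, 172.9])]
30 [array([285.2, 141.1]), array([293.2, 154.3]), array([298.8, 163.4]), array([303.4, 171. ])]
35 [array([284.6, 141.4]), array([294. , 153.9]), array([300.4, 162.5]), array([305.8, 169.7])]
40 [array([284.1, 141.8]), array([294.7, 153.5]), array([301.9, 161.5]), array([308. , 168.3])]
```

step_arm(targets=[[-1,-0.05,0.15,0,0],[-1,-0.1,0.35,-0.1,0],[-1,-0.15,0.44,-0.3,0],[-1,-0.2,0.44,-0.5,0],[-1,-0.2,0.44,-0.68,0],[-1,-0.2,0.44,-0.8,0],[-1,-0.2,0.44,-0.886,0],[-1,-0.3,0.44,-0.886,0],[-1,-0.4,0.44,-0.886,0],[-1,-0.47,0.44,-0.886,0],[-1,-0.5,0.44,-0.886,0],[-1,-0.515,0.44,-0.886,0],[-1,-0.53,0.44,-0.886,0],[-1,-0.54,0.44,-0.886,0],[-1,-0.55,0.44,-0.886,0],[-1,-0.56,0.44,-0.886,0],[-1,-0.57,0.44,-0.886,0],[-1,-0.57,0.44,-0.886,0]])

```text
time_s: 22.7
position: [0.4585, -0.0299, 0.0558]
tcp_rot: [[1.0, 0.0, -0.0], [0.0, -1.0, -0.0], [-0.0, 0.0, -1.0]]
force: [2.3, -0.2, -1.1]
opening: 0.403
grasp_force: 30.5
```

step_arm(targets=[[-1,0.04,0,0,0],[-1,0.12,0,0.05,0],[-1,0.25,0,0.2,0],[-1,0.35,0,0.4,0],[-1,0.45,-0.1,0.55,0],[-1,0.57,-0.2,0.7,0],[-1,0.57,-0.35,0.85,0],[-1,0.57,-0.44,0.886,0],[-1,0.57,-0.44,0.886,0],[-1,0.57,-0.44,0.886,0]])

```text
time_s: 23.7
position: [0.6, -0.1397, 0.2767]
tcp_rot: [[1.0, -0.001, -0.003], [-0.001, -1.0, 0.002], [-0.003, -0.002, -1.0]]
force: [-0.2, 0.5, -2.2]
opening: 0.401
grasp_force: 29.7
```

```bash
python3 -c "
from jig import *
look('s10.pkl')"
```

```text
[ 0.60004528 -0.13973504  0.27666934]
144 281 296 288.5 6
146 281 297 289.0 8
148 293 298 295.5 6
150 293 298 295.5 6
152 293 298 295.5 6
154 293 300 296.5 8
156 293 301 297.0 7
158 293 303 298.0 11
160 293 305 299.0 13
162 293 307 300.0 15
164 294 310 302.0 17
166 294 311 302.5 18
168 294 311 302.5 18
170 294 311 302.5 18
172 295 311 303.0 17
174 295 309 302.0 15
176 296 306 301.0 11
0 [array([288.8, 140.3]), array([288.3, 155.5]), array([287.9, 165.9]), array([287.6, 174.5])]
20 [array([286.3, 140.7]), array([291.6, 155. ]), array([295.3, 164.8]), array([298.3, 173. ])]
30 [array([285.1, 141.2]), array([293.2, 154.4]), array([298.7, 163.4]), array([303.4, 171. ])]
35 [array([284.6, 141.5]), array([293.9, 154. ]), array([300.4, 162.6]), array([305.7, 169.8])]
40 [array([284.1, 141.8]), array([294.6, 153.5]), array([301.9, 161.6]), array([308. , 168.3])]
```

step_arm(targets=[[-1,-0.05,0.15,0,0],[-1,-0.1,0.35,-0.1,0],[-1,-0.15,0.44,-0.3,0],[-1,-0.2,0.44,-0.5,0],[-1,-0.2,0.44,-0.68,0],[-1,-0.2,0.44,-0.8,0],[-1,-0.2,0.44,-0.886,0],[-1,-0.3,0.44,-0.886,0],[-1,-0.4,0.44,-0.886,0],[-1,-0.48,0.44,-0.886,0],[-1,-0.53,0.44,-0.886,0],[-1,-0.55,0.44,-0.886,0],[-1,-0.57,0.44,-0.886,0],[-1,-0.58,0.44,-0.886,0],[-1,-0.59,0.44,-0.886,0],[-1,-0.6,0.44,-0.886,0],[-1,-0.61,0.44,-0.886,0],[-1,-0.61,0.44,-0.886,0]])

```text
time_s: 25.55
position: [0.4485, -0.0299, 0.0558]
tcp_rot: [[1.0, 0.0, -0.0], [0.0, -1.0, 0.0], [-0.0, -0.0, -1.0]]
force: [1.8, 0.5, -0.6]
opening: 0.407
grasp_force: 30.5
```

step_arm(targets=[[-1,0.04,0,0,0],[-1,0.12,0,0.05,0],[-1,0.25,0,0.2,0],[-1,0.38,0,0.4,0],[-1,0.5,-0.1,0.55,0],[-1,0.61,-0.2,0.7,0],[-1,0.61,-0.35,0.85,0],[-1,0.61,-0.44,0.886,0],[-1,0.61,-0.44,0.886,0],[-1,0.61,-0.44,0.886,0]])

```text
time_s: 26.55
position: [0.6001, -0.14, 0.2768]
tcp_rot: [[1.0, -0.001, -0.003], [-0.001, -1.0, 0.002], [-0.003, -0.002, -1.0]]
force: [0.4, 0.3, -2.0]
opening: 0.4
grasp_force: 29.8
```

```bash
python3 -c "
from jig import *
look('s11.pkl')"
```

```text
[ 0.60010153 -0.13995434  0.27682141]
144 282 298 290.0 7
146 281 299 290.0 11
148 293 299 296.0 7
150 293 300 296.5 8
152 293 300 296.5 8
154 293 302 297.5 9
156 293 304 298.5 10
158 294 307 300.5 14
160 295 309 302.0 15
162 295 311 303.0 17
164 296 311 303.5 16
166 297 311 304.0 15
168 297 311 304.0 15
170 298 311 304.5 14
172 298 311 304.5 14
174 299 310 304.5 12
176 300 306 303.0 7
0 [array([288.8, 140.3]), array([288.3, 155.5]), array([288. , 165.9]), array([287.7, 174.5])]
20 [array([286.3, 140.7]), array([291.7, 155. ]), array([295.3, 164.8]), array([298.4, 173. ])]
30 [array([285.2, 141.1]), array([293.2, 154.4]), array([298.8, 163.4]), array([303.4, 171. ])]
35 [array([284.6, 141.4]), array([294., 154.]), array([300.4, 162.5]), array([305.8, 169.7])]
40 [array([284.1, 141.8]), array([294.7, 153.5]), array([301.9, 161.6]), array([308. , 168.3])]
```

```bash
python3 -c "
from jig import *
for f in('s9.pkl','s10.pkl','s11.pkl'):
    t,c=pickle.load(open(f,'rb'));print(f);
    hsv=cv2.cvtColor(c['color'],cv2.COLOR_RGB2HSV);u,v=proj(c,t).astype(int)
    m=(hsv[:,:,1]>55).astype(np.uint8);m[:v+6]=0;n,l,st,ce=cv2.connectedComponentsWithStats(m)
    i=l[v+22,u+13];k=(l==i)
    for r in range(v+8,v+36,3):
        q=np.flatnonzero(k[r]);print(r,(q.min(),q.max(),(q.min()+q.max())/2) if len(q) else None)
    print(st[i])
"
```

```text
s9.pkl
154 (np.int64(293), np.int64(298), np.float64(295.5))
157 (np.int64(293), np.int64(300), np.float64(296.5))
160 (np.int64(291), np.int64(302), np.float64(296.5))
163 (np.int64(291), np.int64(305), np.float64(298.0))
166 (np.int64(291), np.int64(307), np.float64(299.0))
169 (np.int64(291), np.int64(309), np.float64(300.0))
172 (np.int64(292), np.int64(309), np.float64(300.5))
175 (np.int64(292), np.int64(307), np.float64(299.5))
178 (np.int64(294), np.int64(300), np.float64(297.0))
181 None
[291 152  20  27 352]
s10.pkl
154 (np.int64(293), np.int64(300), np.float64(296.5))
157 (np.int64(293), np.int64(302), np.float64(297.5))
160 (np.int64(293), np.int64(305), np.float64(299.0))
163 (np.int64(293), np.int64(308), np.float64(300.5))
166 (np.int64(294), np.int64(312), np.float64(303.0))
169 (np.int64(294), np.int64(313), np.float64(303.5))
172 (np.int64(295), np.int64(311), np.float64(303.0))
175 (np.int64(295), np.int64(308), np.float64(301.5))
178 None
181 None
[293 152  21  26 356]
s11.pkl
154 (np.int64(293), np.int64(302), np.float64(297.5))
157 (np.int64(294), np.int64(306), np.float64(300.0))
160 (np.int64(295), np.int64(309), np.float64(302.0))
163 (np.int64(296), np.int64(313), np.float64(304.5))
166 (np.int64(297), np.int64(315), np.float64(306.0))
169 (np.int64(297), np.int64(315), np.float64(306.0))
172 (np.int64(298), np.int64(312), np.float64(305.0))
175 (np.int64(299), np.int64(308), np.float64(303.5))
178 None
181 None
[293 152  23  25 360]
```

Run:
```python
from jig import *
w=capture('wrist');t=read_state()['position'];sc=capture('scene');pickle.dump((t,w,sc),open('w11.pkl','wb'))
_,c=pickle.load(open('s11.pkl','rb'))
o=np.zeros((600,800,3),np.uint8)
o[:300,:400]=cv2.resize(w['color'][110:260,185:385,::-1],(400,300),interpolation=cv2.INTER_CUBIC)
o[:300,400:]=cv2.resize(c['color'][125:185,255:335,::-1],(400,300),interpolation=cv2.INTER_CUBIC)
u,v=proj(sc,t).astype(int);print(u,v)
o[300:,:400]=cv2.resize(sc['color'][v-25:v+35,u-35:u+45,::-1],(400,300),interpolation=cv2.INTER_CUBIC)
cv2.imwrite('pics/m11.png',o)
for a in(25,30,35,40):
    R=np.radians(a);S,C=np.sin(R),np.cos(R);print(a,[proj(w,t+np.array(q)).round(1) for q in([.0735*S+.022*C,0,-.0735*C+.022*S],[.0735*S,0,-.0735*C],[.0735*S,.022,-.0735*C])])
```

```text
290 141
25 [array([283.1, 158.8]), array([283.1, 187.6]), array([250. , 187.6])]
30 [array([283.1, 151.5]), array([283.1, 179.8]), array([249.3, 179.8])]
35 [array([283.1, 144.6]), array([283.1, 172.3]), array([248.6, 172.3])]
40 [array([283.1, 138.2]), array([283.1, 165. ]), array([247.7, 165.1])]
```

View pics/m11.png

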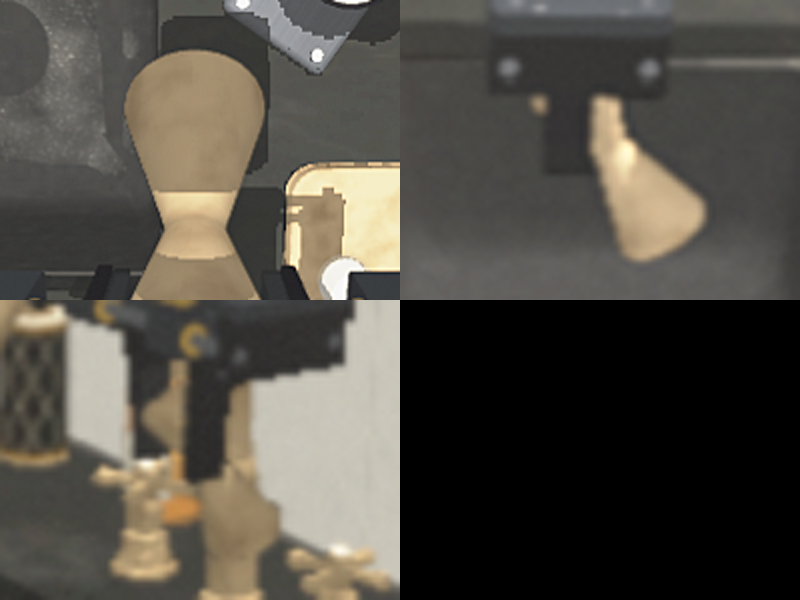

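Run:
```python
from jig import *
t,w,sc=pickle.load(open('w11.pkl','rb'));_,c=pickle.load(open('s11.pkl','rb'))
hsv=cv2.cvtColor(w['color'],cv2.COLOR_RGB2HSV)
m=(hsv[:,:,1]>62).astype(np.uint8);m=m*(np.abs(np.arange(560)-283)<42)[None].astype(np.uint8);m[:125]=0
for r in range(130,240,4):
    q=np.flatnonzero(m[r]);print(r,(q.min(),q.max(),q.max()-q.min()+1) if len(q) else None,end=' ')
q=np.flatnonzero(m[:,283]);print('\ntop',q[:3])
P=tri([(w,(282.7,q[q>125][0]-.3)),(c,(315.8,167.5))]);print('P+',P-t)
Z=.044*w['mtx'][0,0]/69.5
o,d=ray(w,(282.7,162.5));C=o+d*Z;print('C',C-t)
# P- : lower corner on side, plane y=t
for uv in((302,177),(301,177.3),(299.5,175)):
    o,d=ray(c,uv);X=o+d*(t[1]-o[1])/d[1];print('P-',uv,X-t,'theta',np.degrees(np.arctan2(P[2]-X[2],P[0]-X[0])),np.hypot(P[2]-X[2],P[0]-X[0]))
```

```text
130 None 134 None 138 (np.int64(265), np.int64(299), np.int64(35)) 142 (np.int64(259), np.int64(305), np.int64(47)) 146 (np.int64(254), np.int64(309), np.int64(56)) 150 (np.int64(251), np.int64(313), np.int64(63)) 154 (np.int64(249), np.int64(315), np.int64(67)) 158 (np.int64(248), np.int64(316), np.int64(69)) 162 (np.int64(247), np.int64(316), np.int64(70)) 166 (np.int64(247), np.int64(316), np.int64(70)) 170 (np.int64(248), np.int64(315), np.int64(68)) 174 (np.int64(249), np.int64(314), np.int64(66)) 178 (np.int64(251), np.int64(313), np.int64(63)) 182 (np.int64(252), np.int64(312), np.int64(61)) 186 (np.int64(254), np.int64(310), np.int64(57)) 190 (np.int64(255), np.int64(309), np.int64(55)) 194 (np.int64(257), np.int64(307), np.int64(51)) 198 (np.int64(258), np.int64(306), np.int64(49)) 202 (np.int64(259), np.int64(304), np.int64(46)) 206 (np.int64(261), np.int64(303), np.int64(43)) 210 (np.int64(262), np.int64(302), np.int64(41)) 214 (np.int64(264), np.int64(301), np.int64(38)) 218 (np.int64(265), np.int64(299), np.int64(35)) 222 (np.int64(267), np.int64(298), np.int64(32)) 226 (np.int64(267), np.int64(298), np.int64(32)) 230 (np.int64(264), np.int64(300), np.int64(37)) 234 (np.int64(263), np.int64(302), np.int64(40)) 238 (np.int64(261), np.int64(304), np.int64(44)) 
top [135 136 137]
P+ [ 0.06593617  0.00019998 -0.05359362]
C [ 0.04829252  0.00025863 -0.06089519]
P- (302, 177) [ 3.49319235e-02  8.32667268e-17 -7.97011451e-02] theta 40.0994922497777 0.040532286571543466
P- (301, 177.3) [ 3.25937690e-02  8.32667268e-17 -8.05469709e-02] theta 38.95140808238771 0.04287422204243406
P- (299.5, 175) [ 2.87606642e-02  8.32667268e-17 -7.42268253e-02] theta 29.031222240546043 0.04251761304965611
```

Run:
```python
from jig import *
t,w,sc=pickle.load(open('w11.pkl','rb'));_,c=pickle.load(open('s11.pkl','rb'))
o,d=ray(w,(282.7,224));o=(o-t)[[0,2]];d=d[[0,2]]
o2,d2=ray(w,(282.7,163.5));o2=(o2-t)[[0,2]];d2=d2[[0,2]]
P=np.array([.0659,-.0536])
# foot centre on ray2 within 22 mm of P (both roots); waist on ray1 51 mm from C
def hit(o,d,c,r):
    a=d@d;b=d@(o-c);q=(o-c)@(o-c)-r*r;D=b*b-a*q
    return [o+d*(-b+s*np.sqrt(max(D,0)))/a for s in(-1,1)]
for C in hit(o2,d2,P,.022)+[o2+d2*z for z in(.2,.2037,.207)]:
    for W in hit(o,d,C,.051):
        A=C-W;print('C',C.round(4),'W',W.round(4),'th',np.degrees(np.arctan2(A[0],-A[1])).round(1),'foot dir',np.degrees(np.arctan2(P[1]-C[1],P[0]-C[0])).round(1),'dw',(.0315/.3217*((W-o)@d/(d@d)))*1e3)
for uv in((297.4,151),(297.4,149),(296.5,151)):
    oo,dd=ray(c,uv);X=oo+dd*(t[1]-oo[1])/dd[1]-t;print('side W',X)
# upper rim/lower cup generators in side from colour edges
```

```text
C [ 0.0503 -0.0381] W [0.029  0.0082] th 24.7 foot dir -44.8 dw 13.913433066588782
C [ 0.0503 -0.0381] W [ 0.0065 -0.0642] th 120.8 foot dir -44.8 dw 21.34001628314278
C [ 0.0472 -0.0651] W [ 0.0195 -0.0223] th 32.8 foot dir 31.7 dw 17.043464759488714
C [ 0.0472 -0.0651] W [ 0.0001 -0.0848] th 112.6 foot dir 31.7 dw 23.44393452215232
C [ 0.0481 -0.057 ] W [ 0.0224 -0.013 ] th 30.2 foot dir 10.9 dw 16.086694775570336
C [ 0.0481 -0.057 ] W [ 0.002  -0.0787] th 115.2 foot dir 10.9 dw 22.827395546893687
C [ 0.0477 -0.0607] W [ 0.0211 -0.0172] th 31.4 foot dir 21.4 dw 16.522566126587467
C [ 0.0477 -0.0607] W [ 0.0011 -0.0815] th 114.0 foot dir 21.4 dw 23.111434866842135
C [ 0.0473 -0.0641] W [ 0.0199 -0.021 ] th 32.5 foot dir 29.3 dw 16.914036785909996
C [ 0.0473 -0.0641] W [ 0.0003 -0.084 ] th 113.0 foot dir 29.3 dw 23.362046697840263
side W [ 2.12142155e-02  8.32667268e-17 -1.01892658e-02]
side W [ 2.10070017e-02  8.32667268e-17 -5.01802199e-03]
side W [ 1.91461969e-02  8.32667268e-17 -1.02063447e-02]
```

step_arm(targets=[[-1,-0.05,0.15,0,0],[-1,-0.1,0.35,-0.1,0],[-1,-0.15,0.44,-0.3,0],[-1,-0.2,0.44,-0.5,0],[-1,-0.2,0.44,-0.68,0],[-1,-0.2,0.44,-0.8,0],[-1,-0.2,0.44,-0.886,0],[-1,-0.3,0.44,-0.886,0],[-1,-0.4,0.44,-0.886,0],[-1,-0.48,0.44,-0.886,0],[-1,-0.54,0.44,-0.886,0],[-1,-0.57,0.44,-0.886,0],[-1,-0.59,0.44,-0.886,0],[-1,-0.6,0.44,-0.886,0],[-1,-0.61,0.44,-0.886,0],[-1,-0.617,0.44,-0.886,0],[-1,-0.622,0.44,-0.886,0],[-1,-0.622,0.44,-0.886,0]])

```text
time_s: 28.5
position: [0.4461, -0.03, 0.0558]
tcp_rot: [[1.0, 0.0, 0.001], [0.0, -1.0, -0.0], [0.001, 0.0, -1.0]]
force: [2.5, -0.4, -1.8]
opening: 0.403
grasp_force: 30.6
```

step_arm(targets=[[-1,0.04,0,0,0],[-1,0.12,0,0.05,0],[-1,0.25,0,0.2,0],[-1,0.38,0,0.4,0],[-1,0.5,-0.1,0.55,0],[-1,0.6,-0.2,0.7,0],[-1,0.602,-0.35,0.85,-0.04],[-1,0.602,-0.426,0.911,-0.08],[-1,0.602,-0.426,0.911,-0.12],[-1,0.602,-0.426,0.911,-0.16],[-1,0.602,-0.426,0.911,-0.19],[-1,0.602,-0.426,0.911,-0.19],[-1,0.602,-0.426,0.911,-0.19]])

```text
time_s: 29.8
position: [0.5954, -0.1359, 0.2828]
tcp_rot: [[0.828, -0.56, -0.003], [-0.56, -0.828, 0.001], [-0.003, 0.001, -1.0]]
force: [-0.4, 0.0, -1.0]
opening: 0.4
grasp_force: 29.8
```

Run:
```python
from jig import *
w=capture('wrist');c=capture('side');st=read_state();pickle.dump((st,w,c),open('w12.pkl','wb'))
t=st['position'];print(st['time_s'],t,st['tcp_rot'].round(3).tolist())
hsv=cv2.cvtColor(w['color'],cv2.COLOR_RGB2HSV)
m=(hsv[:,:,1]>62).astype(np.uint8);m=m*(np.abs(np.arange(560)-283)<42)[None].astype(np.uint8);m[:115]=0
for r in range(124,240,4):
    q=np.flatnonzero(m[r]);print(r,(int(q.min()),int(q.max()),len(q)) if len(q) else None,end=' ')
print('\ntop',np.flatnonzero(m[:,283])[:3])
hsv=cv2.cvtColor(c['color'],cv2.COLOR_RGB2HSV);u,v=proj(c,t).astype(int);print(u,v)
m=(hsv[:,:,1]>55).astype(np.uint8);m[:v+6]=0
for r in range(v+8,v+40,2):
    q=np.flatnonzero(m[r,u-25:u+40])+u-25;print(r,(q.min(),q.max(),len(q)) if len(q) else None,end=' ')
```

```text
29.9 [ 0.59577739 -0.13594886  0.28304597] [[0.828, -0.561, -0.002], [-0.561, -0.828, 0.001], [-0.002, 0.0, -1.0]]
124 None 128 None 132 None 136 (266, 298, 33) 140 (258, 305, 48) 144 (254, 309, 56) 148 (251, 312, 62) 152 (249, 315, 67) 156 (248, 316, 69) 160 (247, 316, 70) 164 (247, 316, 70) 168 (248, 316, 69) 172 (249, 315, 67) 176 (250, 313, 64) 180 (252, 312, 61) 184 (253, 310, 58) 188 (255, 309, 55) 192 (256, 308, 53) 196 (258, 306, 49) 200 (259, 305, 47) 204 (260, 303, 44) 208 (262, 302, 41) 212 (263, 301, 39) 216 (265, 299, 35) 220 (266, 298, 33) 224 (267, 297, 31) 228 (265, 299, 35) 232 (263, 301, 39) 236 (262, 303, 42) 
top [133 134 135]
286 143
151 (np.int64(287), np.int64(297), 11) 153 (np.int64(289), np.int64(299), 10) 155 (np.int64(291), np.int64(301), 7) 157 (np.int64(291), np.int64(302), 6) 159 (np.int64(291), np.int64(303), 8) 161 (np.int64(292), np.int64(305), 10) 163 (np.int64(292), np.int64(307), 13) 165 (np.int64(292), np.int64(309), 17) 167 (np.int64(293), np.int64(311), 17) 169 (np.int64(293), np.int64(312), 20) 171 (np.int64(293), np.int64(310), 18) 173 (np.int64(294), np.int64(307), 14) 175 (np.int64(294), np.int64(305), 12) 177 (np.int64(295), np.int64(298), 4) 179 None 181 None
```

Run:
```python
from jig import *
st,w,c=pickle.load(open('w12.pkl','rb'));t=st['position'];R=st['tcp_rot']
ax=np.array([np.cos(np.radians(-34.2)),np.sin(np.radians(-34.2)),0]);tx=np.array([R[0,0],R[1,0],0]);ty=np.array([-tx[1],tx[0],0]);z=np.array([0,0,1.])
a=np.linspace(0,2*np.pi,90)
print('meas side max col 312.5 bottom 177.7; wrist top 132.7 left 247 right 316.5')
for cx,cz,th in((.049,-.0635,34),(.049,-.0635,37),(.0485,-.0605,34),(.0485,-.066,34),(.047,-.0635,34),(.051,-.0635,34)):
    C=t+tx*cx+z*cz;T=np.radians(th);e=tx*np.cos(T)+z*np.sin(T)
    pts=[C+.022*(np.cos(q)*e+np.sin(q)*ty) for q in a];s=np.array([proj(c,p) for p in pts]);ww=np.array([proj(w,p) for p in pts])
    print((cx,cz,th),'side',s[:,0].max().round(1),s[:,1].max().round(1),'wrist',ww[:,1].min().round(1),ww[:,0].min().round(1),ww[:,0].max().round(1))
G=np.array([.7051,-.2113,.095]);l=np.array([-ax[0]*np.sin(np.radians(35)),-ax[1]*np.sin(np.radians(35)),np.cos(np.radians(35))])
F=G+.15*l;C=t+tx*.049+z*-.0635;print('F',F,'C',C,'move',(F-C).round(4),((F-C)/.25).round(3),'yaw err',np.degrees(np.arctan2(tx[1],tx[0]))+34.2)
```

```text
meas side max col 312.5 bottom 177.7; wrist top 132.7 left 247 right 316.5
(0.049, -0.0635, 34) side 312.5 178.4 wrist 131.0 248.5 317.6
(0.049, -0.0635, 37) side 312.3 178.6 wrist 132.2 248.5 317.6
(0.0485, -0.0605, 34) side 312.4 177.2 wrist 132.0 248.0 318.1
(0.0485, -0.066, 34) side 312.3 179.3 wrist 131.8 248.9 317.1
(0.047, -0.0635, 34) side 311.8 178.2 wrist 134.5 248.6 317.5
(0.051, -0.0635, 34) side 313.3 178.7 wrist 127.5 248.4 317.7
F [ 0.63394091 -0.16294033  0.21787281] C [ 0.63635501 -0.16341609  0.21954597] move [-0.0024  0.0005 -0.0017] [-0.01   0.002 -0.007] yaw err 0.10568798790251321
```

step_arm(targets=[[-1,-0.008,0,-0.012,0],[-1,-0.008,0,-0.012,0],[-1,-0.008,0,-0.012,0],[-1,-0.008,0,-0.012,0],[-1,-0.008,0,-0.012,0],[-1,-0.008,0,-0.012,0],[-1,-0.008,0,-0.012,0]])

```text
time_s: 30.6
position: [0.5942, -0.1364, 0.2806]
tcp_rot: [[0.827, -0.562, 0.0], [-0.562, -0.827, -0.0], [0.0, -0.0, -1.0]]
force: [-0.1, 0.8, -1.0]
opening: 0.399
grasp_force: 29.8
```

Run:
```python
from jig import *
w=capture('wrist');st=read_state();print(st['time_s'],st['position'],abs(st['qvel']).max())
hsv=cv2.cvtColor(w['color'],cv2.COLOR_RGB2HSV);m=hsv[:,:,1]>62;m[:115]=0
q=[np.flatnonzero(m[r,241:325]) for r in(160,224)];print(np.flatnonzero(m[:,283])[:2],[(k.min()+241,k.max()+241) for k in q])
print(hand_in())
```

```text
30.65 [ 0.594242   -0.13632559  0.2805467 ] 0.0711950801262809
[133 134] [(np.int64(247), np.int64(316)), (np.int64(267), np.int64(297))]
the job is handed in; nothing more can be done
None
```

I slid the dimmer grip to the long tick (my measurement puts it within about 1 mm). I then handed in at 30.65 s with the jigger held still in front of the inspection camera: foot about 15 cm from the glass, centred to within a few mm by my estimate, tilted about 34° against the 35° wanted. To get that tilt I pushed its foot against the sink wall, because the tool itself cannot lean; the verdict is not known.

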